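# Seat the plaque in the engraver's corner and swing the keeper over it

## Robot

A 6-joint arm with a two-finger parallel gripper is mounted at the origin on the work surface. World frame = base frame: x ahead of the robot, y to its left, z up, the work surface at z = 0. Lengths are in m, angles in rad, forces in N, time in s.
With the tool pointing down it reaches from about 0.225 to 0.725 m from the base axis. Payload 3.1 kg.
Tool frame: the origin (TCP) lies midway between the tips of the shut fingers; the grasp point (between the pads) lies 19 mm behind it (manip.grip_point_offset is the distance from the TCP to the grasp point, in m); z points along the fingers, y is the line along which they close (so a half turn about z gives the same grasp; the last joint's range is limited). The gripper opens to 85 mm and grips with 20 to 120 N. Pads are 22 mm wide; open, the fingers measure 114 mm over their backs; the gripper's body (76 mm by 85 mm) begins 54 mm behind the grasp point. The pads swing forward as they close: fully open they stand 13 mm farther back than shut.
Start: joints at [1.197, 0.048, 0.099, 1.622, 0, 1.443], TCP at [0.128, 0.509, 0.231] pointing down, gripper open.
Joint ranges: [-2.91, 2.91], [-0.99, 1.94], [-1.21, 1.42], [-2.12, 2.29], [-1.49, 1.47], [-3.14, 3.14]. Speed limits (rad/s): [2.79, 2.79, 3.14, 3.14, 3.14, 3.14].

## Interface

Orientations are given as [roll, pitch, yaw] about the fixed x, y, z axes, in that order (R = Rz(yaw) Ry(pitch) Rx(roll)).
In Python, from station import manip, grab_frame, calibration gives the robot as it stands.
- The arm moves only by the tool arm_command, never from a script. Its argument "deltas" is a list that holds one entry, the list of rows, each a list of 5 numbers: the shift along the tool's x, y, z in m, then the turn about the tool's z in rad, then the opening, from -1 (shut) to 1 (fully open). A call has 1 to 5 rows; each row shifts and turns the commanded pose from where the row before left it, along the tool's axes as they then stand; what a row does not reach is not made up. A row lasts 1/12 s, in which the tool goes at most 41.7 mm and 7.16 degrees, less where a joint would pass 70% of its speed; a pose out of reach is approached as far as the arm can. A call is refused whole if a number of a shift passes 0.0417 or a number of a turn 0.125, either way. A call with a gripper value outside its range is refused whole. The fingers move at their own pace and stop on an object; the grip force is fixed at half the most. Time passes only in rows, so rows that do not move let the fingers close. It gives the time, the measured TCP pose, the force, the opening and the grip force at its end, in the units of the state.
- manip.state(): the state, without advancing time (a new reading comes with each control period).
- grab_frame(name): name is "scene" or "top"; returns (picture, depth): 480x640x3 uint8, red, green, blue; 480x640 float32, m along the optical axis (not along the pixel's ray), 0 where there is no reading.
- calibration(name): a dict with "mtx" (3x3 intrinsics, pixels), "cam_to_world" (4x4, takes a point from camera to world coordinates). Camera axes: x right, y up, looking along -z (the intrinsics and any distortion apply to the point x, -y, -z); pixel columns grow to the right and rows downward; lengths in m; the calibration is good to about 2 mm. A picture is of the moment at which its call begins. calibration takes no time and is no camera call.
- manip.hand_in(): hands the job in; it is judged then, once.
The state is a dict: "time": time; "joint_positions": joint angles; "qvel": joint speeds; "joint_torque": joint torques, N m; "tcp_pos": TCP position; "eef_rot": TCP orientation; "contact_force": force on the tool from outside, world axes, zero at the start; "ft_torque": the same for the moment, N m; "grip_width": finger opening in m; "gripper_force": force on a finger pad.
Only numpy, scipy, OpenCV 4.12 (cv2) and the standard library are available. Lean on these libraries where they do the work, as an engineer would, in place of code of your own. Each camera call takes 0.05 s, during which the arm holds its last target. There are 200 camera calls.

## Task

Push the rectangular brass-faced plaque along the bench into the corner of the wooden fences until it sits flush against both of them, and then push the keeper's knob round so that the steel bar lies fully across the plaque, against its stop. Only push with the fingers: do not pick the plaque up. Leave the other things on the bench where they are.

Things in the scene. Friction and masses are not known exactly. Their poses are not given: they have to be found in the camera images.
- jig: the registration corner, fixed to the table: two dark wooden fences 26 mm wide, 18 mm tall, joined in an L. Origin: its inside corner, at table height. x points roughly away from the robot (within 0.3 rad), y to the left. The plaque's place is the open quarter x<0, y<0. Place and yaw change from run to run; it does not move during a run
- jig_corner (a point): the same inside corner, same axes. Back fence: inner face in the plane x=0, running from y=0 to y=-200 mm (to the right). Side fence: inner face in the plane y=0, running from x=0 to x=-150 mm (towards the robot)
- plaque: rectangular plaque: brown wood, brass face on top with two engraved rings; 90 mm along x, 120 mm along y, 16 mm thick, 0.2 to 0.4 kg, loose, flat on the table in the open quarter. Origin: centre of underside. Starts within 0.35 rad of square with the jig, 120 mm sides facing the back fence and the robot. Home: origin at x=-45, y=-60 mm of the jig frame
- pivot (a point): the vertical pivot of the steel keeper, on top of the side fence at x=-45 mm, y=+13 mm of the jig frame, 19 mm above the table
- keeper_knob (a point): centre of the top of the keeper's upright round wooden knob: 16 mm across, 30 mm tall, standing from 25 to 55 mm above the table, 60 mm from the pivot
- keeper (a joint): angle of the keeper, a steel bar 84x18x6 mm on the pivot, underside 19 mm above the table, end 72 mm from the pivot. 0: along the side fence, pointing to jig -x; grows counter-clockwise from above, knob going from jig -x to jig -y over the plaque; 1.57 (stop): square across it. Negative: pointing outwards (stop -0.8). Starts -0.6 to 0. Stays where left; about 1 N at the knob turns it
- round_plaque: bystander: round brass-faced wooden plaque, 84 mm across, 16 mm thick, lying flat; origin: centre of underside
- copper_pot: bystander: small lidded copper pot, 84 mm across, 100 mm tall, beyond the back fence; origin: centre of underside
- brass_cup: bystander: open brass cup, 56 mm across, 50 mm tall, standing near the near end of the side fence; origin: centre of underside
- graver: bystander: engraver's graver lying beyond the back fence, 125 mm long along its x, 24 mm thick; origin: on the table under its middle
- hammer: bystander: hammer, 220 mm long, lying on the right (-y) side of the table; origin: on the table under it
- brass_dish: bystander: open brass bowl, 140 mm across, 30 mm tall, on the right side of the table; origin: centre of underside
- tin_pot: bystander: open steel pot with two side handles, 100 mm across without them, 90 mm tall, on the left side of the table; origin: centre of underside
There are look-alikes about, which are no part of the job. Leave any black or green look-alike of the plaque alone.

How it is judged:
By the outcome, as a careful person would: the job done as asked, in the order asked, and still so for the second after the job is handed in, with the robot touching nothing.
It also fails if it takes over 64 s, if anything falls off the work surface, if the arm or the gripper's body presses on something with over 40 N, if the wrist force passes 120 N, or if a joint passes its speed limit or range.

## Working session

There is one attempt and no reset: what is moved stays moved. The work goes in short steps, Python scripts to look and compute and a tool call to move; the robot and the scene stay as the last step left them, time stands still between calls to the robot, and variables do not carry over. Pictures are saved under pics/ and viewed, at most 10 in all, crops included, and the job is handed in when it is done.

Besides the shell and the picture viewer there is one more tool, called after "Emit:" in YAML: its name, and indented under it one key for each argument. arm_command: Moves the arm, as the interface text tells. Its arguments: {"type":"object","properties":{"deltas":{"type":"array","items":{"type":"array","items":{"type":"array","items":{"type":"number"}}}}},"required":["deltas"]}

```bash
mkdir -p pics
python3 - <<'E'
from station import manip, grab_frame, calibration
import cv2,numpy as np
for n in("scene","top"):
    p,d=grab_frame(n); np.savez(f"{n}0.npz",p=p,d=d); cv2.imwrite(f"pics/{n}0.png",p[:,:,::-1])
    c=calibration(n); print(n,np.round(c["mtx"],1).tolist(),np.round(c["cam_to_world"],3).tolist(),[k for k in c])
s=manip.state(); print(s["tcp_pos"],s["eef_rot"],s["time"])
E
```

```text
scene [[443.6, 0.0, 321.3], [0.0, 443.6, 238.4], [0.0, 0.0, 1.0]] [[0.459, -0.646, 0.61, 1.095], [0.888, 0.324, -0.325, -0.323], [0.012, 0.691, 0.723, 0.803], [0.0, 0.0, 0.0, 1.0]] ['mtx', 'cam_to_world']
top [[621.4, 0.0, 327.3], [0.0, 621.4, 241.9], [0.0, 0.0, 1.0]] [[0.021, 0.994, -0.106, 0.368], [-1.0, 0.021, 0.0, 0.01], [0.003, 0.106, 0.994, 1.399], [0.0, 0.0, 0.0, 1.0]] ['mtx', 'cam_to_world']
[0.12754874 0.50869437 0.23022187] [-3.13945287e+00 -2.77739904e-04  2.89582452e+00] 0.1
```

View pics/top0.png

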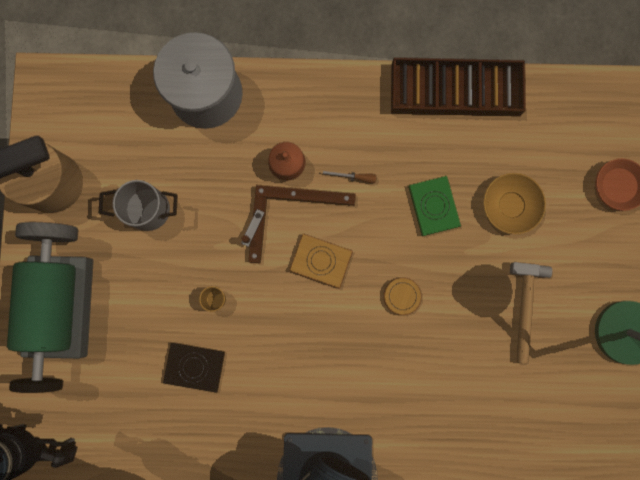

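View pics/scene0.png

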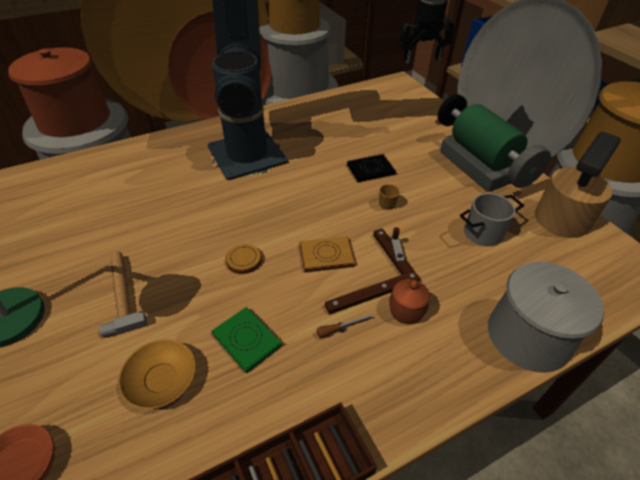

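The top view shows the jig's inside corner near (267,199), the keeper on the side fence with its knob near (248,238), and the cup at (211,299). There are four plaque candidates: the brass rectangle at (321,261), green at (435,206), black at (194,367) and a round one at (403,296). The brass rectangle fits, because it is rectangular, brass-faced with two rings, and lies in the open quarter.

```bash
cat > h.py <<'E'
import cv2,numpy as np
from station import manip, grab_frame, calibration
def ray(n,uv,z):
    c=calibration(n);M=np.array(c["cam_to_world"]);K=np.array(c["mtx"])
    uv=np.atleast_2d(uv).astype(float)
    d=np.c_[(uv[:,0]-K[0,2])/K[0,0],-(uv[:,1]-K[1,2])/K[1,1],-np.ones(len(uv))]@M[:3,:3].T
    return M[:3,3]+d*((z-M[2,3])/d[:,2])[:,None]
def biggest(m):
    cs,_=cv2.findContours(m.astype(np.uint8),cv2.RETR_EXTERNAL,cv2.CHAIN_APPROX_NONE)
    return max(cs,key=cv2.contourArea)
def plaque(p,box=(275,180,365,300)):
    x0,y0,x1,y1=box;h=cv2.cvtColor(p,cv2.COLOR_RGB2HSV)[y0:y1,x0:x1]
    return h,box
E
python3 - <<'E'
from h import *
p=np.load("top0.npz")["p"]
hs=cv2.cvtColor(p,cv2.COLOR_RGB2HSV)
for n,(u,v) in dict(brass=(300,255),brass2=(338,270),bench=(300,300),bench2=(290,225),fence=(310,195),fence2=(258,240),steel=(254,227),knob=(248,238),pside=(315,281)).items(): print(n,hs[v,u])
c=cv2.resize(p[170:320,190:370],None,fx=4,fy=4,interpolation=cv2.INTER_CUBIC); cv2.imwrite("pics/crop1.png",c[:,:,::-1])
E
```

```text
brass [ 17 166 143]
brass2 [ 17 166 143]
bench [ 17 124 150]
bench2 [ 16 132 145]
fence [ 11 158  71]
fence2 [ 12 170  69]
steel [ 19  29 123]
knob [ 12 139  68]
pside [ 16 135 104]
```

View pics/crop1.png

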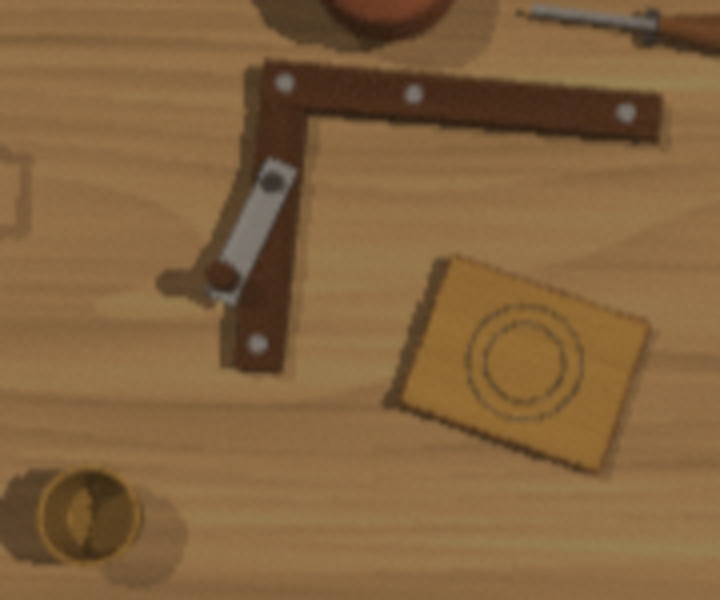

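The crop confirms it: a brass rectangle with two rings, corners in the crop at about (455,257), (650,323), (600,472) and (400,403). The keeper pivot is at (272,182) and the knob at (222,275). Next I measure.

```bash
cat >> h.py <<'E'
def rect(p,box=(262,180,375,310)):
    x0,y0,x1,y1=box
    h=cv2.cvtColor(cv2.GaussianBlur(p,(3,3),0),cv2.COLOR_RGB2HSV)[y0:y1,x0:x1]
    m=((h[...,1]>148)&(h[...,2]>105)&(h[...,0]>13)).astype(np.uint8)
    m=cv2.morphologyEx(cv2.morphologyEx(m,cv2.MORPH_CLOSE,np.ones((5,5))),cv2.MORPH_OPEN,np.ones((7,7)))
    c=biggest(m).reshape(-1,2)+[x0,y0]
    w=ray("top",c,.016)[:,:2]
    r=cv2.minAreaRect((w*1000).astype(np.float32)); return r,cv2.boxPoints(r)
def jig(p):
    v=cv2.cvtColor(p,cv2.COLOR_RGB2HSV);d=(v[...,2]<90)&(v[...,0]<14)&(v[...,1]>145)
    us=np.arange(280,345);bot=np.array([190+np.where(d[180:215,u])[0].max()-10+.5 for u in us])
    top=np.array([180+np.where(d[180:215,u])[0].min()-.5 for u in us])
    vs=np.r_[203:212,240:254];rt=np.array([245+np.where(d[q,245:280])[0].max()+.5 for q in vs])
    def fit(uv,z):
        w=ray("top",uv,z)[:,:2]; return cv2.fitLine((w*1000).astype(np.float32),cv2.DIST_HUBER,0,.01,.01).ravel()
    return fit(np.c_[us,top],.018),fit(np.c_[us,bot],.009),fit(np.c_[rt,vs],.018)
E
python3 - <<'E'
from h import *
p=np.load("top0.npz")["p"]
print(rect(p))
T,B,S=jig(p)
for n,l in zip("TBS",(T,B,S)): print(n,l.round(4), np.arctan2(l[1],l[0]))
A=np.c_[B[:2],-S[:2]];t=np.linalg.solve(A,S[2:]-B[2:]);print("corner",B[2:]+t[0]*B[:2])
n=np.array([-T[1],T[0]]);print("width T-B",(T[2:]-B[2:])@n)
print("pivot",ray("top",[190+272/4,170+182/4],.025),"knob",ray("top",[190+222/4,170+275/4],.055),"knobscene?")
E
```

```text
(((473.6748962402344, 23.306190490722656), (118.98662567138672, 89.2966079711914), 71.67320251464844), array([[412.58435 , -19.130478],
       [497.3517  , -47.208588],
       [534.76544 ,  65.74286 ],
       [449.99808 ,  93.82097 ]], dtype=float32))
T [6.820000e-02 9.977000e-01 6.322858e+02 4.712420e+01] 1.5025833
B [6.890000e-02 9.976000e-01 6.094968e+02 4.632820e+01] 1.501828
S [ 9.982000e-01 -5.980000e-02  5.482333e+02  1.549379e+02] -0.059821516
corner [616.716   150.83624]
width T-B -22.68169
pivot [[0.57077532 0.16568649 0.025     ]] knob [[0.51472047 0.18778569 0.055     ]] knobscene?
```

The plaque is at (474,23) mm with yaw -0.32. The jig corner is at about (614.5,150) with yaw -0.065, cross-checked by the pivot, and the knob is at (515,188). I'll approach the plaque's near side with the fingers part-open, which gives a two-point push.

Emit:
arm_command:
  deltas:
    - [[-0.025, -0.0255, 0, 0, 0.3], [-0.025, -0.0255, 0, 0, 0.3], [-0.025, -0.0255, 0, 0, 0.3], [-0.025, -0.0255, 0, 0, 0.3], [-0.025, -0.0255, 0, 0, 0.3]]

```text
time: 0.52
tcp_pos: [0.2181, 0.3535, 0.2307]
eef_rot: [-3.141, -0.0, 2.897]
contact_force: [0.8, -0.3, 0.1]
grip_width: 0.0554
gripper_force: 0.0
```

Emit:
arm_command:
  deltas:
    - [[-0.025, -0.0255, 0, 0, 0.3], [-0.025, -0.0255, 0, 0, 0.3], [-0.025, -0.0255, 0, 0, 0.3], [-0.025, -0.0255, 0, 0, 0.3], [-0.025, -0.0255, 0, 0, 0.3]]

```text
time: 0.93
tcp_pos: [0.3084, 0.1994, 0.2309]
eef_rot: [-3.141, -0.0, 2.896]
contact_force: [1.3, 0.7, 0.1]
grip_width: 0.0553
gripper_force: 0.0
```

Emit:
arm_command:
  deltas:
    - [[-0.025, -0.0255, 0, 0, 0.3], [-0.025, -0.0255, 0, 0, 0.3], [-0.025, -0.0255, 0, 0, 0.3], [-0.025, -0.0255, 0, 0, 0.3], [-0.025, -0.0255, 0, 0.075, 0.3]]

```text
time: 1.35
tcp_pos: [0.3987, 0.0452, 0.2309]
eef_rot: [3.141, -0.0, 2.819]
contact_force: [0.8, -0.2, 0.9]
grip_width: 0.0556
gripper_force: 0.0
```

```bash
cat >> h.py <<'E'
C=np.array([614.5,150.]);PSI=-.065
J=np.array([[np.cos(PSI),-np.sin(PSI)],[np.sin(PSI),np.cos(PSI)]])
def toworld(j): return C+J@np.array(j)
def tojig(w): return J.T@(np.array(w)-C)
def go(w,z,yaw):
    s=manip.state();y=s["eef_rot"][2];d=np.array(w)-s["tcp_pos"][:2]*1000
    print("t",round(s["time"],2),"tcp",(s["tcp_pos"]*1000).round(1),"jig",tojig(s["tcp_pos"][:2]*1000).round(1),"yaw",round(y,3),"F",np.round(s["contact_force"],1),"w",round(s["grip_width"],4))
    print("tool dx,dy,dz mm",np.round([np.cos(y)*d[0]+np.sin(y)*d[1],np.sin(y)*d[0]-np.cos(y)*d[1],s["tcp_pos"][2]*1000-z],1),"turn",round((y-yaw+np.pi)%(2*np.pi)-np.pi,3))
E
python3 -c "
from h import *
go((401.6,47.2),0,2.82)
for n,uv in dict(round=(403,296),green=(435,206),pot=(286,160),cup=(211,299)).items(): print(n,ray('top',uv,.03).round(3))"
```

```text
t 1.35 tcp [398.7  45.2 230.9] jig [-208.6 -118.6] yaw 2.819 F [ 0.8 -0.2  0.9] w 0.0556
tool dx,dy,dz mm [ -2.1   2.8 230.9] turn -0.001
round [[ 0.398 -0.159  0.03 ]]
green [[ 0.6   -0.229  0.03 ]]
pot [[0.697 0.106 0.03 ]]
cup [[0.383 0.262 0.03 ]]
```

Emit:
arm_command:
  deltas:
    - [[0, 0.003, 0.04, 0, 0.3], [0, 0, 0.04, 0, 0.3], [0, 0, 0.04, 0, 0.3], [0, 0, 0.04, 0, 0.3], [0, 0, 0.04, 0, 0.3]]

```text
time: 1.77
tcp_pos: [0.3988, 0.0496, 0.0292]
eef_rot: [3.142, -0.0, 2.82]
contact_force: [0.5, -0.2, 0.1]
grip_width: 0.0554
gripper_force: 0.0
```

Emit:
arm_command:
  deltas:
    - [[0, 0, 0.015, 0, 0.3], [0, 0, 0.006, 0, 0.3], [0, 0, 0.003, 0, 0.3], [0, 0, 0.002, 0, 0.3], [0, 0, 0, 0, 0.3]]

```text
time: 2.18
tcp_pos: [0.4009, 0.0498, 0.0068]
eef_rot: [3.141, 0.003, 2.821]
contact_force: [0.2, 0.1, 1.0]
grip_width: 0.0553
gripper_force: 0.0
```

```bash
python3 -c "
from h import *
go((401.6,47.2),0,2.82)
p,d=grab_frame('scene');cv2.imwrite('pics/s1.png',cv2.resize(p[130:300,200:460],None,fx=3,fy=3)[:,:,::-1])"
```

```text
t 2.18 tcp [400.9  49.8   6.8] jig [-206.7 -113.9] yaw 2.821 F [0.2 0.1 1. ] w 0.0553
tool dx,dy,dz mm [-1.5 -2.2  6.8] turn 0.001
```

View pics/s1.png

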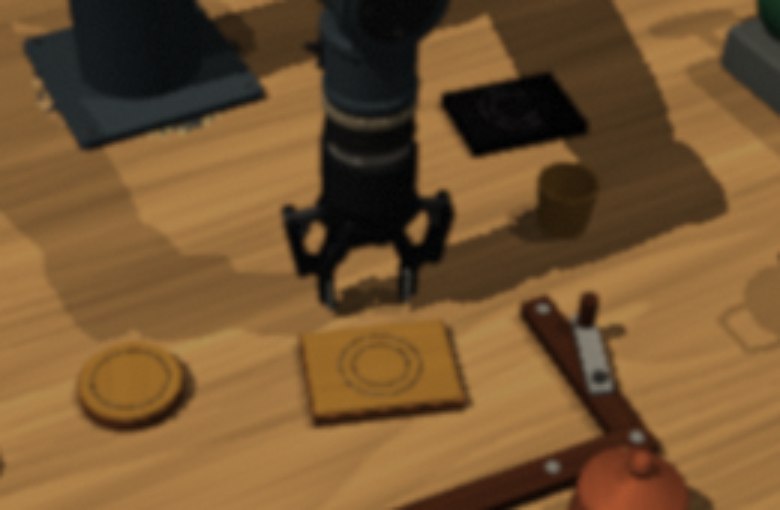

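The fingers straddle the near edge of the plaque, clear of it, and the bystanders are clear too. I'll lower slightly and push while rotating toward square.

Emit:
arm_command:
  deltas:
    - [[-0.006, -0.002, 0.002, 0, 0.3], [-0.006, 0, 0.001, 0, 0.3], [-0.005, 0, 0, 0, 0.3], [-0.005, 0, 0, 0, 0.3], [-0.005, 0, 0, -0.03, 0.3]]

```text
time: 2.65
tcp_pos: [0.4244, 0.0391, 0.0025]
eef_rot: [-3.141, -0.001, 2.851]
contact_force: [-2.7, 0.9, 2.2]
grip_width: 0.0554
gripper_force: 1.3
```

Emit:
arm_command:
  deltas:
    - [[-0.005, 0, 0, -0.03, 0.3], [-0.005, 0, 0, -0.03, 0.3], [-0.005, 0, 0, -0.03, 0.3], [-0.005, 0, 0, -0.03, 0.3], [-0.005, 0, 0, -0.03, 0.3]]

```text
time: 3.07
tcp_pos: [0.4481, 0.0332, 0.0022]
eef_rot: [-3.141, -0.003, 3.002]
contact_force: [-3.3, -0.5, 2.1]
grip_width: 0.0556
gripper_force: 1.4
```

Emit:
arm_command:
  deltas:
    - [[-0.005, 0, 0, -0.03, 0.3], [-0.005, 0, 0, -0.03, 0.3], [-0.005, 0, 0, -0.015, 0.3], [-0.005, 0, 0, 0, 0.3], [-0.005, 0, 0, 0, 0.3]]

```text
time: 3.48
tcp_pos: [0.4737, 0.0313, 0.0021]
eef_rot: [3.141, -0.001, 3.075]
contact_force: [-2.2, -0.3, 0.8]
grip_width: 0.0554
gripper_force: 1.0
```

```bash
python3 -c "
from h import *
go((401.6,47.2),0,3.077)
p,d=grab_frame('top');r,b=rect(p);print(r);print([tojig(x).round(1).tolist() for x in b])
cv2.imwrite('pics/t1.png',cv2.resize(p[150:330,190:390],None,fx=3,fy=3)[:,:,::-1])"
```

```text
t 3.48 tcp [473.7  31.3   2.1] jig [-132.8 -127.5] yaw 3.075 F [-2.2 -0.3  0.8] w 0.0554
tool dx,dy,dz mm [73.  11.   2.1] turn -0.002Traceback (most recent call last):
  File "<string>", line 4, in <module>
    p,d=grab_frame('top');r,b=rect(p);print(r);print([tojig(x).round(1).tolist() for x in b])
                              ~~~~^^^
  File "h.py", line 19, in rect
    c=biggest(m).reshape(-1,2)+[x0,y0]
      ~~~~~~~^^^
  File "h.py", line 10, in biggest
    return max(cs,key=cv2.contourArea)
ValueError: max() iterable argument is empty
```

The force of about 3 N shows steady contact, and the arm hides the plaque from the top camera. I'll keep pushing until about 5 mm short of the back fence, then retreat and look.

Emit:
arm_command:
  deltas:
    - [[-0.005, 0, 0, 0, 0.3], [-0.005, 0, 0, 0, 0.3], [-0.005, 0, 0, 0, 0.3], [-0.005, 0, 0, 0, 0.3], [-0.002, 0, 0, 0, 0.3]]

```text
time: 3.95
tcp_pos: [0.4966, 0.0298, 0.0023]
eef_rot: [3.142, 0.001, 3.076]
contact_force: [-0.8, 0.6, 0.2]
grip_width: 0.0556
gripper_force: 0.7
```

Emit:
arm_command:
  deltas:
    - [[0.02, 0, 0, 0, 0.3], [0.02, 0, -0.03, 0, 0.3], [0.02, 0.03, -0.03, 0, 0.3], [0.02, 0.03, 0, 0, 0.3], [0.02, 0.03, 0, 0, 0.3]]

```text
time: 4.37
tcp_pos: [0.4064, 0.1237, 0.062]
eef_rot: [3.14, 0.008, 3.073]
contact_force: [-0.5, 0.6, 0.2]
grip_width: 0.0561
gripper_force: 0.0
```

```bash
python3 -c "
from h import *
go(toworld((-50,-165)),0,3.077-np.pi/2)
p,d=grab_frame('scene');cv2.imwrite('pics/s2.png',cv2.resize(p[160:330,230:490],None,fx=3,fy=3)[:,:,::-1])
p,d=grab_frame('top');cv2.imwrite('pics/t1.png',cv2.resize(p[150:330,190:390],None,fx=3,fy=3)[:,:,::-1])
r,b=rect(p);print(r);print([tojig(x).round(1).tolist() for x in b])
"
```

```text
t 4.37 tcp [406.4 123.7  62. ] jig [-206.   -39.8] yaw 3.073 F [-0.5  0.6  0.2] w 0.0561
tool dx,dy,dz mm [-156.4 -124.7   62. ] turn 1.567
((551.9185180664062, 26.727325439453125), (119.70134735107422, 89.81828308105469), 86.26895141601562)
[[-99.4, -186.9], [-9.5, -186.9], [-9.5, -67.2], [-99.3, -67.2]]
```

View pics/t1.png

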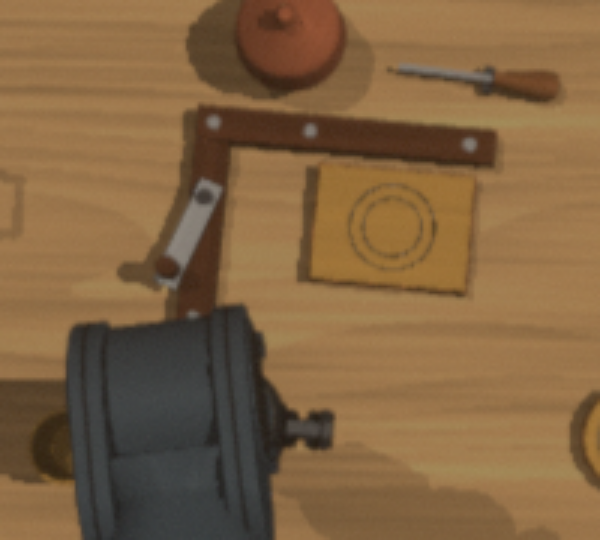

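The plaque is square, spanning jig x from -99.5 to -9.5 and y from -187 to -67. I'll turn the tool a quarter and go to its right side.

Emit:
arm_command:
  deltas:
    - [[0, 0, 0, 0.12, 0.3], [0, 0, 0, 0.12, 0.3], [0, 0, 0, 0.12, 0.3], [0, 0, 0, 0.12, 0.3], [0, 0, 0, 0.12, 0.3]]

```text
time: 4.88
tcp_pos: [0.4048, 0.1225, 0.0592]
eef_rot: [3.141, 0.002, 2.47]
contact_force: [-1.6, 0.6, -0.0]
grip_width: 0.0555
gripper_force: 0.0
```

Emit:
arm_command:
  deltas:
    - [[0, 0, 0, 0.12, 0.3], [0, 0, 0, 0.12, 0.3], [0, 0, 0, 0.12, 0.3], [0, 0, 0, 0.12, 0.3], [0, 0, 0, 0.12, 0.3]]

```text
time: 5.3
tcp_pos: [0.4049, 0.1224, 0.0592]
eef_rot: [3.14, 0.001, 1.869]
contact_force: [-0.8, -0.3, 0.3]
grip_width: 0.0553
gripper_force: 0.0
```

Emit:
arm_command:
  deltas:
    - [[0, 0, 0, 0.12, 0.3], [0, 0, 0, 0.12, 0.3], [0, 0, 0, 0.12, 0.3], [-0.022, 0.019, 0, 0, 0.3], [-0.022, 0.019, 0, 0, 0.3]]

```text
time: 5.72
tcp_pos: [0.4402, 0.0765, 0.0591]
eef_rot: [3.14, -0.0, 1.518]
contact_force: [0.7, -0.5, -0.0]
grip_width: 0.0555
gripper_force: 0.0
```

Emit:
arm_command:
  deltas:
    - [[-0.022, 0.019, 0, 0, 0.3], [-0.022, 0.019, 0, 0, 0.3], [-0.022, 0.019, 0, 0, 0.3], [-0.022, 0.019, 0, 0, 0.3], [-0.022, 0.019, 0, 0, 0.3]]

```text
time: 6.13
tcp_pos: [0.5297, -0.0405, 0.059]
eef_rot: [3.14, 0.0, 1.515]
contact_force: [-0.2, -0.1, -0.2]
grip_width: 0.0555
gripper_force: 0.0
```

Emit:
arm_command:
  deltas:
    - [[-0.022, 0.019, 0, 0, 0.3], [0, 0, 0, 0, 0.3]]

```text
time: 6.3
tcp_pos: [0.5499, -0.0666, 0.0591]
eef_rot: [3.136, 0.003, 1.511]
contact_force: [0.1, 0.3, -0.4]
grip_width: 0.0555
gripper_force: 0.0
```

```bash
python3 -c "
from h import *
go(toworld((-54,-218)),2,3.077-np.pi/2)"
```

```text
t 6.3 tcp [549.9 -66.6  59.1] jig [ -50.4 -220.4] yaw 1.511 F [ 0.1  0.3 -0.4] w 0.0555
tool dx,dy,dz mm [ 2.4 -3.6 57.1] turn 0.005
```

Emit:
arm_command:
  deltas:
    - [[0, -0.004, 0.03, 0.005, 0.3], [0, 0, 0.02, 0, 0.3], [0, 0, 0.007, 0, 0.3], [0.005, 0, 0, 0, 0.3], [0.005, 0, 0, 0, 0.3]]

```text
time: 6.72
tcp_pos: [0.5424, -0.0509, 0.002]
eef_rot: [-3.141, -0.0, 1.51]
contact_force: [0.2, 0.3, -0.2]
grip_width: 0.0557
gripper_force: 0.0
```

Emit:
arm_command:
  deltas:
    - [[0.005, 0, 0, 0, 0.3], [0.005, 0, 0, 0, 0.3], [0.005, 0, 0, 0, 0.3], [0.005, 0, 0, 0, 0.3], [0.005, 0, 0, 0, 0.3]]

```text
time: 7.13
tcp_pos: [0.5452, -0.0264, 0.0035]
eef_rot: [3.139, 0.002, 1.511]
contact_force: [-0.4, -3.6, 2.1]
grip_width: 0.0556
gripper_force: 1.5
```

Emit:
arm_command:
  deltas:
    - [[0.005, 0, 0, 0, 0.3], [0.005, 0, 0, 0, 0.3], [0.005, 0, 0, 0, 0.3], [0.005, 0, 0, 0, 0.3], [0.005, 0, 0, 0, 0.3]]

```text
time: 7.55
tcp_pos: [0.5452, -0.0007, 0.0019]
eef_rot: [-3.141, 0.0, 1.511]
contact_force: [-1.5, -2.8, 3.3]
grip_width: 0.0555
gripper_force: 1.4
```

```bash
python3 -c "
from h import *
go(toworld((-54,-131)),2,3.077-np.pi/2)"
```

```text
t 7.55 tcp [545.2  -0.7   1.9] jig [ -59.3 -154.9] yaw 1.511 F [-1.5 -2.8  3.3] w 0.0555
tool dx,dy,dz mm [23.9  5.5 -0.1] turn 0.005
```

Emit:
arm_command:
  deltas:
    - [[0.005, 0, 0, 0.005, 0.3], [0.005, 0, 0, 0, 0.3], [0.005, 0, 0, 0, 0.3], [0.004, 0, 0, 0, 0.3], [0.002, 0, 0, 0, 0.3]]

```text
time: 7.97
tcp_pos: [0.5465, 0.0205, 0.0018]
eef_rot: [-3.141, -0.0, 1.506]
contact_force: [-0.9, -2.6, 2.3]
grip_width: 0.0557
gripper_force: 1.4
```

Emit:
arm_command:
  deltas:
    - [[0.001, 0, 0, 0, 0.3], [0.001, 0, 0, 0, 0.3], [0, 0, 0, 0, 0.3]]

```text
time: 8.22
tcp_pos: [0.5466, 0.0221, 0.0018]
eef_rot: [-3.141, -0.001, 1.506]
contact_force: [0.7, -1.5, 1.5]
grip_width: 0.0554
gripper_force: 0.9
```

Emit:
arm_command:
  deltas:
    - [[0.001, 0, 0, 0, 0.3], [0.001, 0, 0, 0, 0.3], [0, 0, 0, 0, 0.3]]

```text
time: 8.47
tcp_pos: [0.5468, 0.0236, 0.0018]
eef_rot: [-3.141, 0.0, 1.506]
contact_force: [-1.3, -2.9, 1.9]
grip_width: 0.0555
gripper_force: 1.4
```

Emit:
arm_command:
  deltas:
    - [[0.001, 0, 0, 0, 0.3], [0, 0, 0, 0, 0.3]]

```text
time: 8.63
tcp_pos: [0.5467, 0.0236, 0.0018]
eef_rot: [-3.141, 0.003, 1.505]
contact_force: [0.4, -5.4, 1.7]
grip_width: 0.0554
gripper_force: 2.7
```

Emit:
arm_command:
  deltas:
    - [[0.001, 0, 0, 0, 0.3], [0, 0, 0, 0, 0.3]]

```text
time: 8.8
tcp_pos: [0.5467, 0.0237, 0.0018]
eef_rot: [-3.141, 0.005, 1.505]
contact_force: [-1.0, -6.2, 2.1]
grip_width: 0.0555
gripper_force: 3.7
```

The plaque has stalled against the side fence with the force rising. I'll go back round to the near side for the final x push.

Emit:
arm_command:
  deltas:
    - [[-0.008, 0, 0, 0, 0.3], [-0.008, 0, 0, 0, 0.3], [0, 0, -0.03, 0, 0.3], [0, 0, -0.03, 0, 0.3], [0.021, -0.02, 0, 0, 0.3]]

```text
time: 9.22
tcp_pos: [0.5347, 0.0293, 0.0687]
eef_rot: [3.127, -0.0, 1.501]
contact_force: [1.5, 0.3, 2.1]
grip_width: 0.0557
gripper_force: 0.0
```

Emit:
arm_command:
  deltas:
    - [[0.021, -0.02, 0, 0, 0.3], [0.021, -0.02, 0, 0, 0.3], [0.021, -0.02, 0, 0, 0.3], [0, 0, 0, -0.12, 0.3], [0, 0, 0, -0.12, 0.3]]

```text
time: 9.63
tcp_pos: [0.4701, 0.1005, 0.0616]
eef_rot: [-3.141, -0.002, 1.754]
contact_force: [-0.1, 0.1, 0.5]
grip_width: 0.0555
gripper_force: 0.0
```

Emit:
arm_command:
  deltas:
    - [[0, 0, 0, -0.12, 0.3], [0, 0, 0, -0.12, 0.3], [0, 0, 0, -0.12, 0.3], [0, 0, 0, -0.12, 0.3], [0, 0, 0, -0.12, 0.3]]

```text
time: 10.05
tcp_pos: [0.4714, 0.0993, 0.0617]
eef_rot: [3.14, -0.002, 2.352]
contact_force: [0.1, 0.4, 1.0]
grip_width: 0.0557
gripper_force: 0.0
```

Emit:
arm_command:
  deltas:
    - [[0, 0, 0, -0.12, 0.3], [0, 0, 0, -0.12, 0.3], [0, 0, 0, -0.12, 0.3], [0, 0, 0, -0.12, 0.3], [0, 0, 0, -0.12, 0.3]]

```text
time: 10.47
tcp_pos: [0.4714, 0.0992, 0.0617]
eef_rot: [3.14, -0.001, 2.952]
contact_force: [0.4, 0.9, 0.5]
grip_width: 0.0556
gripper_force: 0.0
```

Emit:
arm_command:
  deltas:
    - [[0, 0, 0, -0.12, 0.3], [0, 0, 0, -0.01, 0.3], [0, 0, 0, 0, 0.3]]

```text
time: 10.72
tcp_pos: [0.4715, 0.099, 0.0617]
eef_rot: [3.14, -0.001, 3.073]
contact_force: [-0.0, -0.5, -0.6]
grip_width: 0.0554
gripper_force: 0.0
```

```bash
python3 -c "
from h import *
go(toworld((-130,-62)),2,3.077)"
```

```text
t 10.72 tcp [471.5  99.   61.7] jig [-139.4  -60.2] yaw 3.073 F [-0.  -0.5 -0.6] w 0.0554
tool dx,dy,dz mm [-9.4 -1.8 59.7] turn -0.004
```

Emit:
arm_command:
  deltas:
    - [[0, -0.002, 0.03, -0.004, 0.3], [0, 0, 0.02, 0, 0.3], [0, 0, 0.009, 0, 0.3], [-0.005, 0, 0, 0, 0.3], [-0.005, 0, 0, 0, 0.3]]

```text
time: 11.13
tcp_pos: [0.4813, 0.0963, 0.0027]
eef_rot: [3.141, -0.001, 3.079]
contact_force: [-0.4, -0.1, 0.8]
grip_width: 0.0558
gripper_force: 0.0
```

Emit:
arm_command:
  deltas:
    - [[-0.005, 0, 0, 0, 0.3], [-0.005, 0, 0, 0, 0.3], [-0.005, 0, 0, 0, 0.3], [-0.005, 0, 0, 0, 0.3], [-0.003, 0, 0, 0, 0.3]]

```text
time: 11.55
tcp_pos: [0.5047, 0.0948, 0.0035]
eef_rot: [3.142, -0.001, 3.08]
contact_force: [-2.9, 0.6, 2.2]
grip_width: 0.0551
gripper_force: 1.6
```

Emit:
arm_command:
  deltas:
    - [[-0.002, 0, 0, 0, 0.3], [-0.001, 0, 0, 0, 0.3], [-0.001, 0, 0, 0, 0.3], [0, 0, 0, 0, 0.3]]

```text
time: 11.88
tcp_pos: [0.5082, 0.0946, 0.0028]
eef_rot: [3.142, -0.0, 3.08]
contact_force: [-2.9, -0.0, 2.3]
grip_width: 0.0555
gripper_force: 1.3
```

```bash
python3 -c "
from h import *
go(toworld((-101,-62)),2,3.077)"
```

```text
t 11.88 tcp [508.2  94.6   2.8] jig [-102.4  -62.2] yaw 3.08 F [-2.9 -0.   2.3] w 0.0555
tool dx,dy,dz mm [-1.4  0.2  0.8] turn 0.003
```

Emit:
arm_command:
  deltas:
    - [[-0.001, 0, 0, 0, 0.3], [0, 0, 0, 0, 0.3]]

```text
time: 12.05
tcp_pos: [0.5095, 0.0945, 0.0028]
eef_rot: [-3.142, 0.0, 3.08]
contact_force: [-2.7, -0.5, 0.6]
grip_width: 0.0556
gripper_force: 1.2
```

Emit:
arm_command:
  deltas:
    - [[-0.001, 0, 0, 0, 0.3], [0, 0, 0, 0, 0.3]]

```text
time: 12.22
tcp_pos: [0.5105, 0.0945, 0.0029]
eef_rot: [3.141, 0.0, 3.08]
contact_force: [-2.7, 0.4, 1.9]
grip_width: 0.0555
gripper_force: 1.1
```

Emit:
arm_command:
  deltas:
    - [[-0.001, 0, 0, 0, 0.3], [0, 0, 0, 0, 0.3]]

```text
time: 12.38
tcp_pos: [0.5106, 0.0945, 0.0028]
eef_rot: [3.142, -0.002, 3.08]
contact_force: [-5.3, 0.5, 2.9]
grip_width: 0.0553
gripper_force: 2.5
```

Emit:
arm_command:
  deltas:
    - [[-0.001, 0, 0, 0, 0.3], [0, 0, 0, 0, 0.3]]

```text
time: 12.55
tcp_pos: [0.5106, 0.0945, 0.0027]
eef_rot: [-3.142, -0.004, 3.08]
contact_force: [-6.1, -0.8, 5.4]
grip_width: 0.0553
gripper_force: 3.6
```

Emit:
arm_command:
  deltas:
    - [[-0.001, 0, 0, 0, 0.3], [0, 0, 0, 0, 0.3], [0.01, 0, 0, 0, 0.3], [0.02, 0, -0.01, 0, 0.3], [0.02, 0, -0.03, 0, 0.3]]

```text
time: 12.97
tcp_pos: [0.4607, 0.0969, 0.039]
eef_rot: [-3.141, -0.006, 3.079]
contact_force: [-1.2, -0.1, 0.6]
grip_width: 0.0558
gripper_force: 0.0
```

Emit:
arm_command:
  deltas:
    - [[0.03, 0.01, -0.03, 0, -1], [0.03, 0.01, -0.03, 0, -1], [0, 0, 0, 0, -1], [0, 0, 0, 0, -1]]

```text
time: 13.3
tcp_pos: [0.4101, 0.1207, 0.1033]
eef_rot: [3.14, 0.009, 3.081]
contact_force: [-0.1, -0.2, 0.5]
grip_width: 0.0074
gripper_force: 0.0
```

```bash
python3 -c "
from h import *
go(toworld((-50,-165)),0,3.077-np.pi/2)
p,d=grab_frame('top');cv2.imwrite('pics/t2.png',cv2.resize(p[170:290,220:360],None,fx=5,fy=5,interpolation=cv2.INTER_CUBIC)[:,:,::-1])
r,b=rect(p);print(r);print([tojig(x).round(1).tolist() for x in b])
"
```

```text
t 13.3 tcp [410.1 120.7 103.3] jig [-202.   -42.5] yaw 3.081 F [-0.1 -0.2  0.5] w 0.0074
tool dx,dy,dz mm [-151.5 -123.2  103.3] turn 1.575
((565.7617797851562, 94.74454498291016), (122.87580108642578, 90.15473937988281), 86.40340423583984)
[[-90.0, -119.8], [0.2, -119.6], [-0.1, 3.2], [-90.3, 3.0]]
```

View pics/t2.png

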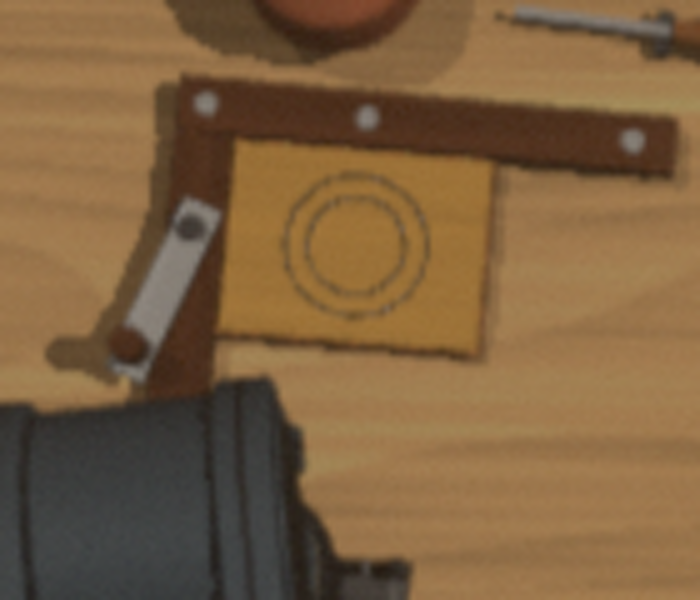

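The plaque is flush at both fences: measured extents are x from -90 to 0 and right edge at -119.8, square with the jig. The keeper is still at about -0.31. Now the knob: I shut the fingers and turn so the side face can push tangentially.

Emit:
arm_command:
  deltas:
    - [[0, 0, 0, 0.125, -1], [0, 0, 0, 0.125, -1], [0, 0, 0, 0.125, -1], [0, 0, 0, 0.125, -1], [0, 0, 0, 0.125, -1]]

```text
time: 13.77
tcp_pos: [0.4079, 0.1194, 0.0983]
eef_rot: [-3.14, -0.001, 2.448]
contact_force: [0.5, -0.7, -0.2]
grip_width: 0.0003
gripper_force: 0.0
```

Emit:
arm_command:
  deltas:
    - [[0, 0, 0, 0.125, -1], [0, 0, 0, 0.125, -1], [0, 0, 0, 0.125, -1], [0, 0, 0, 0.125, -1], [0, 0, 0, 0.125, -1]]

```text
time: 14.18
tcp_pos: [0.4079, 0.1194, 0.0983]
eef_rot: [-3.14, 0.0, 1.823]
contact_force: [-0.0, -0.2, 0.1]
grip_width: 0.0001
gripper_force: 0.0
```

Emit:
arm_command:
  deltas:
    - [[0, 0, 0, 0.125, -1], [0, 0, 0, 0.125, -1], [0, 0, 0, 0.125, -1], [0, 0, 0, 0.125, -1], [0, 0, 0, 0.125, -1]]

```text
time: 14.6
tcp_pos: [0.408, 0.1194, 0.0983]
eef_rot: [-3.14, 0.001, 1.198]
contact_force: [0.3, 1.1, 0.5]
grip_width: -0.0003
gripper_force: 0.0
```

```bash
python3 -c "
from h import *
go(toworld((-92.8,60.7)),33,1.2)
P=np.array([-45,13.])
def T(a,d=19): return P+60*np.array([-np.cos(a),-np.sin(a)])-d*np.array([np.sin(a),-np.cos(a)])
# constant per-row tool step for a turn of 0.12 about the pivot
a=0;b=.12;y=a+np.pi/2;d=T(b)-T(a);print('row step tool',np.cos(y)*d[0]+np.sin(y)*d[1],np.sin(y)*d[0]-np.cos(y)*d[1])
"
```

```text
t 14.6 tcp [408.  119.4  98.3] jig [-204.1  -44. ] yaw 1.198 F [0.3 1.1 0.5] w -0.0003
tool dx,dy,dz mm [133.5  74.3  65.3] turn -0.002
row step tool -7.319368356111703 -1.8430500897214581
```

Emit:
arm_command:
  deltas:
    - [[0.0267, 0.0149, 0, 0, -1], [0.0267, 0.0149, 0, 0, -1], [0.0267, 0.0149, 0, 0, -1], [0.0267, 0.0149, 0, 0, -1], [0.0267, 0.0149, 0, 0, -1]]

```text
time: 15.02
tcp_pos: [0.5264, 0.2182, 0.0975]
eef_rot: [-3.14, 0.002, 1.204]
contact_force: [0.4, -0.2, -0.1]
grip_width: 0.0001
gripper_force: 0.0
```

Emit:
arm_command:
  deltas:
    - [[0, 0, 0.025, 0, -1], [0, 0, 0.025, 0, -1], [0, 0, 0.015, 0, -1], [0, 0, 0, 0, -1]]

```text
time: 15.35
tcp_pos: [0.5215, 0.2164, 0.0279]
eef_rot: [-3.133, 0.007, 1.204]
contact_force: [-1.1, -0.6, -1.1]
grip_width: 0.0
gripper_force: 0.0
```

```bash
python3 -c "
from h import *
go(toworld((-102.2+.304*19,31.2+.953*19)),33,1.2)
p,d=grab_frame('scene');cv2.imwrite('pics/s3.png',cv2.resize(p[150:310,290:490],None,fx=3.5,fy=3.5,interpolation=cv2.INTER_CUBIC)[:,:,::-1])"
```

```text
t 15.35 tcp [521.5 216.4  27.9] jig [-97.2  60.2] yaw 1.204 F [-1.1 -0.6 -1.1] w 0.0
tool dx,dy,dz mm [-10.2   3.9  -5.1] turn 0.004
```

View pics/s3.png

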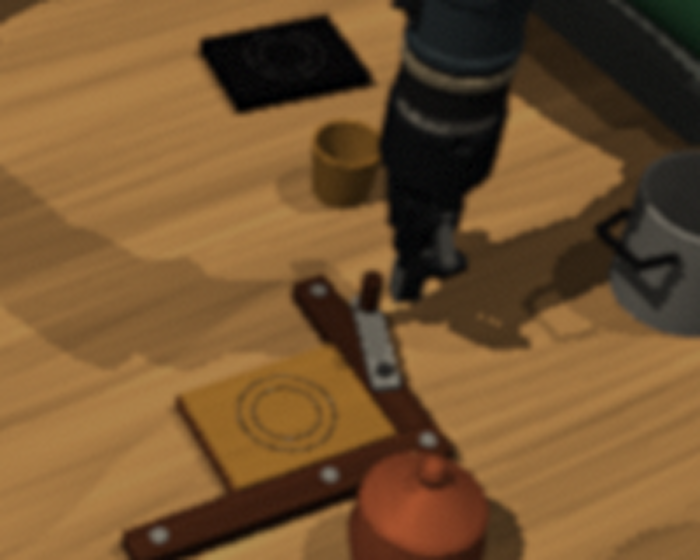

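The fingers stand just outside the knob, and the plaque is still seated. I'll push along the arc.

Emit:
arm_command:
  deltas:
    - [[0, 0.004, -0.003, 0, -1], [-0.006, 0, 0, 0, -1], [-0.004, 0, 0, 0, -1], [-0.003, -0.001, 0, -0.04, -1], [0, 0, 0, 0, -1]]

```text
time: 15.82
tcp_pos: [0.5241, 0.2042, 0.0401]
eef_rot: [3.139, -0.002, 1.245]
contact_force: [-0.8, 0.4, -0.5]
grip_width: 0.0002
gripper_force: 0.0
```

```bash
python3 -c "
from h import *
go((0,0),33,1.2)"
```

```text
t 15.82 tcp [524.1 204.2  40.1] jig [-93.7  48.2] yaw 1.245 F [-0.8  0.4 -0.5] w 0.0002
tool dx,dy,dz mm [-361.4 -431.     7.1] turn 0.045
```

Emit:
arm_command:
  deltas:
    - [[-0.004, -0.003, 0.002, -0.06, -1], [-0.0073, -0.002, 0.002, -0.12, -1], [-0.0073, -0.0018, 0, -0.12, -1], [-0.0073, -0.0018, 0, -0.12, -1], [0, 0, 0, 0, -1]]

```text
time: 16.23
tcp_pos: [0.5104, 0.1804, 0.0354]
eef_rot: [3.14, 0.0, 1.665]
contact_force: [-0.1, -0.5, -0.1]
grip_width: 0.0003
gripper_force: 0.0
```

```bash
cat >> h.py <<'E'
P=np.array([-45,13.])
def T(a,d=19): return P+60*np.array([-np.cos(a),-np.sin(a)])-d*np.array([np.sin(a),-np.cos(a)])
E
python3 -c "
from h import *
y=manip.state()['eef_rot'][2];print('theta by yaw',y-1.506)
go(toworld(T(y-1.506)),33,y)"
```

```text
theta by yaw 0.1589144937238114
t 16.23 tcp [510.4 180.4  35.4] jig [-105.8   23.6] yaw 1.665 F [-0.1 -0.5 -0.1] w 0.0003
tool dx,dy,dz mm [-1.1 -1.6  2.4] turn 0.0
```

Emit:
arm_command:
  deltas:
    - [[-0.0083, -0.0028, 0.001, -0.12, -1], [-0.0073, -0.0018, 0, -0.12, -1], [-0.0073, -0.0018, 0, -0.12, -1], [-0.0073, -0.0018, 0, -0.12, -1], [-0.0073, -0.0018, 0, -0.12, -1]]

```text
time: 16.65
tcp_pos: [0.5128, 0.1434, 0.0342]
eef_rot: [3.14, -0.0, 2.267]
contact_force: [0.3, 0.9, 1.3]
grip_width: -0.0001
gripper_force: 0.6
```

```bash
python3 -c "
from h import *
y=manip.state()['eef_rot'][2];print('theta by yaw',y-1.506)
go(toworld(T(y-1.506)),33,y)
p,d=grab_frame('scene');cv2.imwrite('pics/s4.png',cv2.resize(p[150:310,290:490],None,fx=3.5,fy=3.5,interpolation=cv2.INTER_CUBIC)[:,:,::-1])"
```

```text
theta by yaw 0.7608077081127196
t 16.65 tcp [512.8 143.4  34.2] jig [-101.1  -13.2] yaw 2.267 F [0.3 0.9 1.3] w -0.0001
tool dx,dy,dz mm [-0.7 -1.3  1.2] turn 0.0
```

View pics/s4.png

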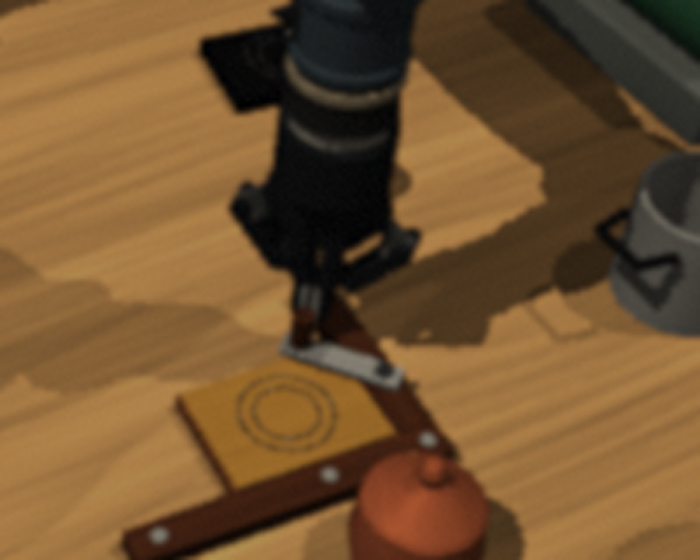

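The bar is swinging over the plaque's edge and the knob is in contact with the fingers. I'll continue.

Emit:
arm_command:
  deltas:
    - [[-0.008, -0.0028, 0, -0.12, -1], [-0.0073, -0.0018, 0, -0.12, -1], [-0.0073, -0.0018, 0, -0.12, -1], [-0.0073, -0.0018, 0, -0.12, -1], [-0.0073, -0.0018, 0, -0.12, -1]]

```text
time: 17.12
tcp_pos: [0.536, 0.1135, 0.0339]
eef_rot: [3.141, -0.0, 2.865]
contact_force: [-0.5, 0.9, 0.6]
grip_width: -0.0004
gripper_force: 0.6
```

Emit:
arm_command:
  deltas:
    - [[-0.005, -0.001, 0, -0.07, -1], [-0.003, 0, 0, -0.04, -1], [-0.002, 0, 0, -0.02, -1], [0, 0, 0, 0, -1]]

```text
time: 17.45
tcp_pos: [0.5459, 0.1102, 0.0336]
eef_rot: [3.142, 0.001, 2.991]
contact_force: [-0.8, 0.6, 0.3]
grip_width: -0.0002
gripper_force: 0.0
```

```bash
python3 -c "
from h import *
y=manip.state()['eef_rot'][2];print('theta by yaw',y-1.506)
go(toworld(T(1.57)),33,3.077)"
```

```text
theta by yaw 1.4850958873595774
t 17.45 tcp [545.9 110.2  33.6] jig [-65.9 -44.1] yaw 2.991 F [-0.8  0.6  0.3] w -0.0002
tool dx,dy,dz mm [-2.  -2.7  0.6] turn -0.086
```

Emit:
arm_command:
  deltas:
    - [[-0.001, -0.001, 0, -0.04, -1], [-0.001, -0.001, 0, -0.04, -1], [0, 0, 0, 0, -1]]

```text
time: 17.7
tcp_pos: [0.5472, 0.1084, 0.0335]
eef_rot: [3.141, 0.0, 3.073]
contact_force: [-0.1, 1.1, 0.1]
grip_width: -0.0002
gripper_force: 0.2
```

Emit:
arm_command:
  deltas:
    - [[-0.001, 0, 0, 0, -1], [0, 0, 0, 0, -1]]

```text
time: 17.87
tcp_pos: [0.5482, 0.1081, 0.0334]
eef_rot: [3.141, 0.0, 3.073]
contact_force: [0.5, 0.2, 0.7]
grip_width: 0.0001
gripper_force: 0.3
```

Emit:
arm_command:
  deltas:
    - [[-0.001, 0, 0, 0, -1], [0, 0, 0, 0, -1]]

```text
time: 18.03
tcp_pos: [0.5488, 0.108, 0.0333]
eef_rot: [3.142, -0.001, 3.074]
contact_force: [-2.4, 0.2, 0.8]
grip_width: -0.0001
gripper_force: 1.0
```

Emit:
arm_command:
  deltas:
    - [[-0.001, 0, 0, 0, -1], [0, 0, 0, 0, -1]]

```text
time: 18.2
tcp_pos: [0.5489, 0.108, 0.0333]
eef_rot: [3.142, -0.003, 3.075]
contact_force: [-4.3, 1.1, 4.7]
grip_width: 0.0002
gripper_force: 2.6
```

The keeper has reached its stop, with the tool stalled and the force rising. I'll retreat straight back, lift and check.

Emit:
arm_command:
  deltas:
    - [[0.01, 0, 0, 0, -1], [0.02, 0, 0, 0, -1], [0.02, 0, -0.03, 0, -1], [0.035, 0, -0.03, 0, -1], [0.035, 0, -0.03, 0, -1]]

```text
time: 18.62
tcp_pos: [0.4368, 0.1151, 0.1181]
eef_rot: [-3.141, 0.001, 3.074]
contact_force: [0.7, 0.3, 0.8]
grip_width: -0.0001
gripper_force: 0.0
```

Emit:
arm_command:
  deltas:
    - [[0.035, 0, 0, 0, -1], [0, 0, 0, 0, -1], [0, 0, 0, 0, -1]]

```text
time: 18.87
tcp_pos: [0.4019, 0.1178, 0.118]
eef_rot: [3.141, 0.003, 3.075]
contact_force: [-0.8, 0.2, -0.9]
grip_width: 0.0001
gripper_force: 0.0
```

```bash
python3 -c "
from h import *
p,d=grab_frame('top');cv2.imwrite('pics/t3.png',cv2.resize(p[150:330,170:410],None,fx=3.3,fy=3.3,interpolation=cv2.INTER_CUBIC)[:,:,::-1])
r,b=rect(p);print(r);print([tojig(x).round(1).tolist() for x in b])"
```

```text
((565.7672729492188, 94.74420166015625), (122.87580108642578, 90.14379119873047), 86.40340423583984)
[[-90.0, -119.8], [0.2, -119.6], [-0.1, 3.2], [-90.2, 3.0]]
```

View pics/t3.png

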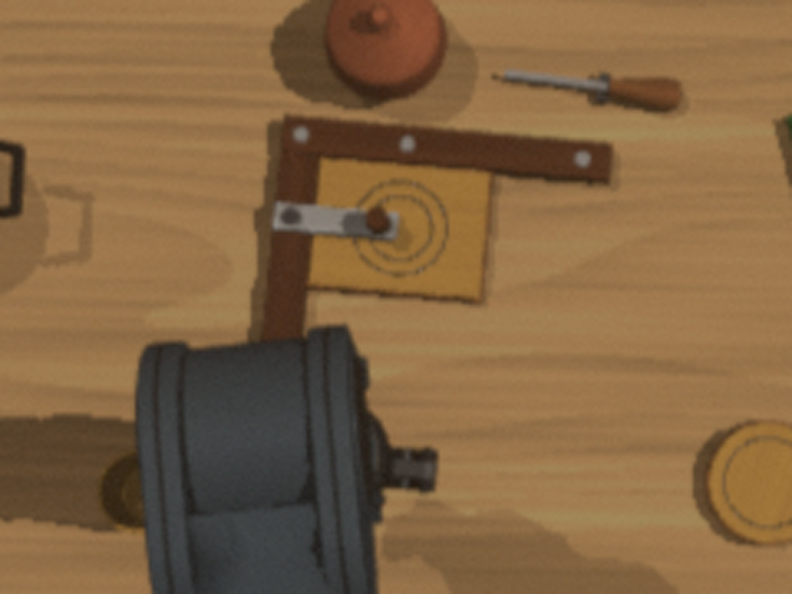

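The bar lies square across the plaque, with the pivot at (290,215) and the knob at (378,220) in the crop. The plaque is unchanged and flush, and the bystanders are in place, so I'll hand in.

```bash
python3 -c "
from station import manip
print(manip.hand_in())"
```

```text
the job is handed in; nothing more can be done
None
```

The job is handed in at about 19 s of robot time: the plaque sits flush against both fences, the keeper bar lies square across it against its stop, and the arm touched nothing else.

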